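# Pack the spare battery under the cantilever tray of the service case

## Task

Lift the tray of the red service case all the way up and back until it stays open, and set the red-topped battery down flat, without dropping it, in the compartment underneath, pushed right back against the rear wall beside the gear housing, because the tray's deep front part comes down in front of it. Then lower the tray and press it home until its catch clicks. Leave the gear housing and the yellow-topped battery where they are.

Things in the scene. Friction and masses are not known exactly. Their poses are not given: they have to be found in the camera images.
- case: Red open-topped case, fixed: 220 mm deep (x; front -x, turned to the robot's right), 300 wide (y; +y end nearest the robot), walls 65 high, 4 thick, floor 4 thick. Origin: centre of underside. Inner faces: rear wall x=+106 mm, front x=-106, ends y=+/-146. Link arms outside both ends (to y=+/-156); black catch housing outside the +y end near the front (to y=+178).
- tray_arm (a joint): Swing q of the tray's link arms: 0 shut, 1.19 rad fully open (end stop). The tray stays level; with s=q-1.047 each point of it lies 160*(sin s+0.866) mm along the case's +x and 160*(cos s-0.5) mm up from its shut place (open: 161 back, 78 up). Above 1.1 it stays open; let go below 0.9 it sinks back.
- tray_handle (a point): Middle of the tray's red handle bar: 12 mm round, along the case's y, 98 mm clear between its posts. Shut: straight above the case's origin, 140 mm above the table. Tray rim 40 mm, tray floor 72 mm below the bar. A spring catch holds the tray shut: 20 to 24 N of pull frees it; lowered, it stops on the catch at q 0.05 to 0.1 and must be pressed down (6 to 12 N) until it clicks to q=0.
- tray_front_edge (a point): Middle of the tray's front top edge. Tray: grey, 220 x 300 mm, 35 high, on the case's rim when shut. Its black deep front part hangs into the case: shut, from x=-103 to +34 mm (case frame), down to 39 mm above the table. Fully open, the tray overhangs the compartment from x=+51 mm backwards, underside 143 mm above the table (deep part from x=+58, 117 mm above it).
- battery_mid (a point): Centre of the battery to pack: black block with red top, 54 mm (x) by 78 (y) by 50 high, about 0.3 kg, upright on the table; the point is 25 mm above its underside. It goes in with its 78 mm side along the rear wall; pushed right back, its centre is at x=+79 mm in the case frame. If over 8 mm short of that, the tray's deep front part comes down on it.
- old_battery_mid (a point): Centre of the same battery with a yellow top (worn out), on the table; to be left alone.
- gear_housing_mid (a point): Centre of the aluminium gear housing, 48 mm in diameter, 42 mm high, already packed at the rear wall near the case's +y end (nearest the robot); the rest of the rear wall is free.
There are look-alikes about, which are no part of the job. What is shaped like the part that bears battery_mid but orange or purple is not meant.

How it is judged:
By the outcome, as a careful person would: the job done as asked, in the order asked, and still so for the second after the job is handed in, with the robot touching nothing.
It also fails if it takes over 72 s, if anything falls off the work surface, if the arm or the gripper's body presses on something with over 40 N, if the wrist force passes 120 N, or if a joint passes its speed limit or range.

## Robot

A 6-joint arm with a two-finger parallel gripper is mounted at the origin on the work surface. World frame = base frame: x ahead of the robot, y to its left, z up, the work surface at z = 0. Lengths are in mm, angles in rad, forces in N, time in s.
With the tool pointing down it reaches from about 350 to 775 mm from the base axis. Payload 7.3 kg.
Tool frame: the origin (TCP) lies at the very end of the fingers, on their centre line; the grasp point (between the pads) lies 19 mm behind it; x points along the fingers, y is the direction in which the jaws open and shut, and the axes are right-handed (so a half turn about x gives the same grasp; the last joint's range is limited). The gripper opens to 92 mm and grips with 3 to 60 N. Pads are 19 mm wide; open, the fingers measure 130 mm over their backs; the gripper's body (75 mm by 190 mm) begins 47 mm behind the grasp point.
Start: joints at [-1.342, 0.342, 1.524, -0, 1.275, -0.146], TCP at [192.219, -488.566, 226.741] pointing down, gripper open.
Joint ranges: [-2.53, 2.53], [-0.77, 2.02], [0.04, 2.7], [-1, 4.14], [0.28, 2.66], [-3.11, 3.11]. Speed limits (rad/s): [2.57, 2.57, 3.14, 3.14, 3.14, 3.14].

## Interface

Orientations are given as [roll, pitch, yaw] about the fixed x, y, z axes, in that order (R = Rz(yaw) Ry(pitch) Rx(roll)).
In Python, from plant import bot gives the robot as it stands.
- The arm moves only by the tool step_arm, never from a script. Its argument "targets" is a list that holds one entry, the list of rows, each a list of 4 numbers: the shift along the tool's x, y, z in m, then the turn about the tool's x in degrees. A call has exactly 5 rows; each row is the pose to reach, as a shift and turn from the pose measured when the call began, along the tool's axes at that moment; what a row does not reach only later rows make up. A row lasts 1/12 s, in which the tool goes at most 41.7 mm and 7.16 degrees, less where a joint would pass 70% of its speed; a pose out of reach is approached as far as the arm can. A call with a gripper value outside its range is refused whole. "jaw" is the closure, from 0 (fully open) to 1 (shut), set as the call begins (left out, the last holds). The fingers move at their own pace and stop on an object; the grip force is fixed at half the most. Time passes only in rows, so rows that repeat a pose let the fingers close, or fill a call up. It gives the time, the measured TCP pose, the force and the opening at its end, in the units of the state.
- bot.get_obs(): the state, without advancing time (a new reading comes with each control period).
- bot.capture(name): name is "scene" or "side" or "wrist"; returns a dict with "color" (420x560x3 uint8, red, green, blue), "depth" (420x560 float32, mm along the optical axis (not along the pixel's ray), 0 where there is no reading), "fov_y" (degrees; the focal length in pixels is half the picture's height over the tangent of half this angle, whatever the lens; pixels are square), "cx", "cy" (the principal point, pixels), "rvec" (rotation vector, rad) and "tvec" (3), from world to camera coordinates, as OpenCV has them. Camera axes: x right, y down, z forward; pixel columns grow to the right and rows downward; lengths in mm; the calibration is good to about 2 mm. A picture is of the moment at which its call begins.
- bot.close_job(): hands the job in, once; it reports no verdict.
The state is a dict: "time": time; "joint_positions": joint angles; "dq": joint speeds; "tau": joint torques, N m; "tool_pos": TCP position; "tcp_rot": TCP orientation; "contact_force": force on the tool from outside, world axes, zero at the start; "moment": the same for the moment, N m; "grip_width": finger opening in mm.
Only numpy, scipy, OpenCV 4.12 (cv2) and the standard library are available. Lean on these libraries where they do the work, as an engineer would, in place of code of your own. Each camera call takes 0.05 s, during which the arm holds its last target. There are 200 camera calls.

## Working session

There is one attempt and no reset: what is moved stays moved. The work goes in short steps, Python scripts to look and compute and a tool call to move; the robot and the scene stay as the last step left them, time stands still between calls to the robot, and variables do not carry over. Pictures are saved under pics/ and viewed, about 8 in all and at most 12, crops included, and the job is handed in when it is done.

Besides the shell and the picture viewer there is one more tool, called after "Emit:" by a JSON object that holds its "fn" and its "kwargs", one argument or row to a line. step_arm: Moves the arm, as the interface text tells. Its arguments: {"type":"object","properties":{"targets":{"type":"array","items":{"type":"array","items":{"type":"array","items":{"type":"number"}}}},"jaw":{"type":"number"}},"required":["targets"]}

```bash
ls; mkdir -p pics; cat > h.py <<'E'
import numpy as np,cv2
from plant import bot
from scipy.spatial.transform import Rotation as R
def cap(n,save=None):
    c=bot.capture(n)
    if save: cv2.imwrite(f'pics/{save}.png',c['color'][:,:,::-1])
    return c
def cloud(c):
    d=c['depth'];h,w=d.shape;f=h/2/np.tan(np.radians(c['fov_y'])/2)
    v,u=np.mgrid[:h,:w]
    P=np.stack([(u-c['cx'])/f*d,(v-c['cy'])/f*d,d],-1)
    Rm=cv2.Rodrigues(np.array(c['rvec'],float))[0]
    W=(P-np.array(c['tvec']).ravel())@Rm
    W[d==0]=np.nan
    return W
def st():
    o=bot.get_obs();print({k:np.round(o[k],3) for k in('time','joint_positions','tool_pos','tcp_rot','contact_force','grip_width')});return o
E
python3 - <<'E'
from h import *
st()
a=cap('scene','s1');b=cap('side','d1')
cv2.imwrite('pics/both.png',cv2.resize(np.hstack([a['color'],b['color']])[:,:,::-1],(800,300)))
for c in(a,b):
    print(c['fov_y'],c['cx'],c['cy'],np.ravel(c['rvec']),np.ravel(c['tvec']))
    W=cloud(c); hsv=cv2.cvtColor(c['color'],cv2.COLOR_RGB2HSV)
    for n,lo,hi in(('red',0,6),('red2',172,180),('or',7,20),('yel',21,35),('pur',125,165)):
        m=cv2.inRange(hsv,(lo,110,60),(hi,255,255))
        k,l,s,ce=cv2.connectedComponentsWithStats(m)
        for i in range(1,k):
            if s[i,4]>60:print(n,s[i],np.nanmedian(W[l==i],0).round())
E
```

```text
pics
{'time': np.float64(0.0), 'joint_positions': array([-1.342,  0.343,  1.525, -0.   ,  1.275, -0.146]), 'tool_pos': array([ 192.096, -488.161,  226.041]), 'tcp_rot': array([-1.711,  1.569,  1.805]), 'contact_force': array([-0.013, -0.544,  0.274]), 'grip_width': np.float64(91.851)}
42.59943220580606 277.1611449927854 201.5090888870862 [ 2.17847581  1.58060175 -0.42044867] [  16.5042897  -360.04903811 1459.97295252]
red [494 136  43  17 397] [429. 449.  24.]
red [364 180  37  64 470] [541.  34. 145.]
red [ 301  187  115  125 1051] [595. -69.  36.]
red [219 198  41  37 573] [ 431. -246.   51.]
or [     0      0    560    420 161097] [ 352. -207.    2.]
or [ 47  77  52  29 336] [ -85. -524.    2.]
or [47 85 16 10 78] [-114. -591.    2.]
or [411 246  11  13 111] [635.  73.  85.]
or [375 268  11  12 109] [656. -15.  85.]
or [ 439  374  121   46 1164] [942. 136.   2.]
yel [366 167  10  12  95] [427.  60.  84.]
yel [159 255  43  36 687] [ 524. -397.   51.]
pur [185 151  37  39 579] [ 281. -290.   51.]
pur [247 153  36  24 539] [ 316. -154.   52.]
pur [160 208  43  41 984] [ 417. -370.   50.]
46.42427320574935 289.94774598775314 201.46616555552313 [ 0.93302936 -2.19714391  1.31842899] [200.05970237 320.28476397 990.15273972]
red [197 204  35  38 356] [542.  37. 130.]
red [ 147  237  106   64 1824] [477. 139.  38.]
red [244 252  36  37 339] [392.  -8.  17.]
red [ 52 350  55  19 685] [417. 455.  21.]
or [ 366    6   41   65 1970] [ 1219. -1610.   289.]
or [412  26  12  47 126] [ 1011. -1592.   179.]
or [480  80  24   8 109] [  589. -1551.   174.]
or [    0    84   560   336 90695] [254. 118.   0.]
or [523  88  17   8  91] [  405. -1553.   173.]
or [470 119  11  10  79] [  758. -1835.  -127.]
or [ 223  147   82   76 3060] [ 793. -320.    1.]
yel [338 190   9  11  62] [ 488. -418.   47.]
yel [229 251   9  10  70] [420.  65.  83.]
pur [341 202  28  22 377] [ 385. -366.   48.]
```

View pics/s1.png

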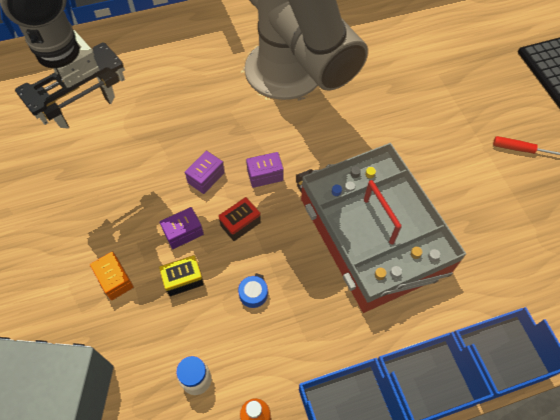

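View pics/d1.png

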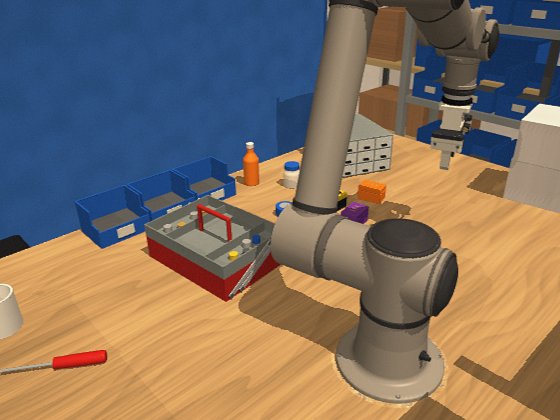

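Red-topped battery at (240,218); look-alikes are purple (205,172), (265,168) and (181,227), orange (110,274); the yellow one is at (182,275). The case handle is at (384,207). Next I fit poses and enlarge the candidate.

```bash
cat >> h.py <<'E'
def blobs(W,zlo,zhi,c,r):
    m=(W[...,2]>zlo)&(W[...,2]<zhi)&(np.hypot(W[...,0]-c[0],W[...,1]-c[1])<r)
    m=cv2.morphologyEx(m.astype(np.uint8),cv2.MORPH_OPEN,np.ones((2,2)))
    return m>0
def rect(P):
    (c,s,a)=cv2.minAreaRect(P[:,:2].astype(np.float32)); return np.round(c,1),np.round(s,1),round(a,1)
E
python3 - <<'E'
from h import *
a=cap('scene');W=cloud(a)
cr=a['color'][120:320,80:480,::-1];cv2.imwrite('pics/crop1.png',cv2.resize(cr,(800,400),interpolation=cv2.INTER_CUBIC))
for c in((431,-246),(524,-397)):
    m=blobs(W,44,57,c,60);P=W[m];print('batt',len(P),rect(P),np.percentile(P[:,2],[5,50,95]))
hsv=cv2.cvtColor(a['color'],cv2.COLOR_RGB2HSV)
red=((hsv[...,0]<7)|(hsv[...,0]>172))&(hsv[...,1]>110)
for n in('scene','side'):
    b=a if n=='scene' else cap(n);w=cloud(b);hs=cv2.cvtColor(b['color'],cv2.COLOR_RGB2HSV)
    r=((hs[...,0]<7)|(hs[...,0]>172))&(hs[...,1]>110)
    m=r&(w[...,2]>134)&(w[...,2]<152)&(np.hypot(w[...,0]-541,w[...,1]-34)<120);P=w[m]
    print('bar',len(P),rect(P),np.percentile(P[:,2],[5,50,95]))
    m=(w[...,2]>92)&(w[...,2]<106)&(np.hypot(w[...,0]-541,w[...,1]-34)<220);P=w[m]
    print('rim',len(P),rect(P),np.percentile(P[:,2],[5,50,95]))
E
```

```text
batt 801 (array([ 417.6, -233.9]), array([50.3, 93.1]), 22.7) [nan nan nan]
batt 933 (array([ 504.7, -393.5]), array([61.6, 82.2]), 8.6) [nan nan nan]
bar 324 (array([539.5,  33.4]), array([119.9,  13.1]), 5.1) [139.69611372 146.27663169 149.89260299]
rim 1901 (array([537.7,  35.6]), array([312.5, 223.1]), 6.4) [ 92.83765524  98.45542842 103.92124933]
bar 164 (array([534.5,  36.7]), array([119.,  13.]), 6.1) [137.27654613 144.28045397 147.64194967]
rim 1182 (array([535.9,  34.5]), array([313. , 226.1]), 6.7) [ 92.40935895  96.4006184  101.64919684]
```

View pics/crop1.png

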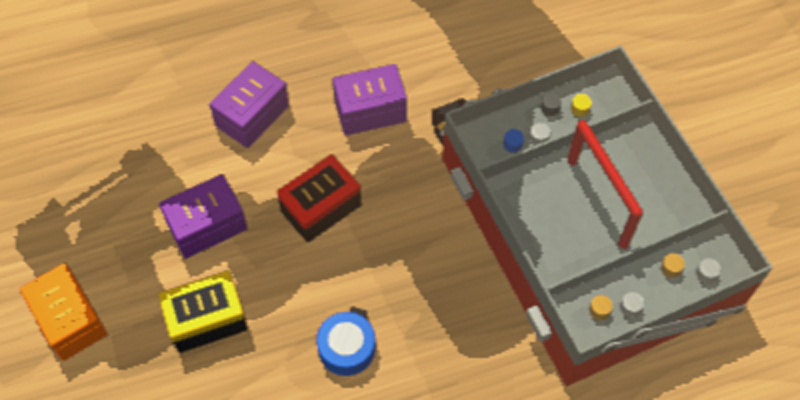

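Crop confirms the only red-topped battery at crop (320,195). The purple, orange and yellow ones are not meant. The push under the overhang depends on the gripper body's real shape, so I'll measure it along with the battery fit.

```bash
python3 - <<'E'
from h import *
o=bot.get_obs();T=R.from_euler('xyz',o['tcp_rot']).as_matrix();print(T.round(3))
for n in('scene','side','wrist'):
    c=cap(n,'g_'+n);W=cloud(c)
    if n=='wrist':
        Rm=cv2.Rodrigues(np.array(c['rvec'],float))[0];print('wristcam in tool',(( -Rm.T@np.ravel(c['tvec'])-o['tool_pos'])@T).round(),'axes',(Rm@T).round(2).tolist())
    L=(W-o['tool_pos'])@T
    m=(abs(L[...,1])<130)&(abs(L[...,2])<130)&(L[...,0]>-400)&(L[...,0]<10)
    for lo in range(-400,10,20):
        P=L[m&(L[...,0]>=lo)&(L[...,0]<lo+20)]
        if len(P)>5: print(n,lo,len(P),np.percentile(P[:,1],[2,98]).round(),np.percentile(P[:,2],[2,98]).round())
# battery tops by ray to z=50
c=cap('scene');hs=cv2.cvtColor(c['color'],cv2.COLOR_RGB2HSV);f=210/np.tan(np.radians(c['fov_y'])/2)
Rm=cv2.Rodrigues(np.array(c['rvec'],float))[0];C=-Rm.T@np.ravel(c['tvec'])
r=(((hs[...,0]<7)|(hs[...,0]>172))&(hs[...,1]>110)).astype(np.uint8);r[:,:215]=0;r[:,265:]=0;r[:195]=0;r[240:]=0
r=cv2.morphologyEx(r,cv2.MORPH_OPEN,np.ones((2,2)))
v,u=np.nonzero(r);d=np.stack([(u-c['cx'])/f,(v-c['cy'])/f,np.ones(len(u))],1)@Rm
P=C+d*((50-C[2])/d[:,2:]);print('red top',rect(P),cv2.boxPoints(cv2.minAreaRect(P[:,:2].astype(np.float32))).round())
g=(c['color'][80:130]*1)
cv2.imwrite('pics/grip.png',cv2.resize(np.hstack([cv2.imread('pics/g_scene.png')[0:130,0:140],cv2.imread('pics/g_side.png')[70:200,400:540]]),None,fx=2.8,fy=2.8,interpolation=cv2.INTER_CUBIC))
E
```

```text
[[-0.     0.366 -0.931]
 [ 0.001 -0.931 -0.366]
 [-1.    -0.001 -0.   ]]
scene -340 410 [-4. 52.] [-73. -51.]
scene -320 598 [-27.  51.] [-74. -53.]
scene -300 371 [-27.  44.] [-70. -54.]
scene -280 46 [-9. 28.] [-62. -56.]
scene -260 479 [-31.  37.] [-41. -10.]
scene -240 423 [-33.  37.] [-41.  -6.]
scene -220 508 [-36.  38.] [-42.  -4.]
scene -200 222 [-31.  38.] [-42.  -9.]
scene -180 733 [-49.  35.] [-41.  12.]
scene -160 126 [-48.  17.] [-40. -20.]
scene -140 355 [-49.  16.] [-30.  10.]
scene -120 1904 [-93.  93.] [-39.  30.]
scene -100 880 [-85.  86.] [-40.  24.]
scene -80 188 [-85.  86.] [-40.  23.]
scene -60 60 [-63.  63.] [-16.   7.]
scene -40 150 [-63.  62.] [-15.   2.]
scene -20 98 [-62.  61.] [-15.   4.]
side -400 11 [-129. -119.] [20. 41.]
side -380 53 [-128.   -4.] [39. 57.]
side -360 183 [-127.    3.] [38. 64.]
side -340 152 [-122.   -1.] [39. 69.]
side -320 166 [-56.   0.] [13. 68.]
side -300 380 [-48. -12.] [-61.  62.]
side -280 355 [-42.  -3.] [-48.  51.]
side -260 276 [-40.  -8.] [-36.  35.]
side -240 271 [-41.  -6.] [-36.  35.]
side -220 280 [-41.  -2.] [-38.  36.
[... 169 characters left out ...]
-98.  87.] [-35.  34.]
side -100 290 [-96.  80.] [-36.  35.]
side -80 184 [-91.  68.] [-37.  34.]
side -60 66 [-69. -52.] [-12.   9.]
side -40 66 [-68. -56.] [-12.   9.]
side -20 65 [-63.  52.] [-12.   9.]
wristcam in tool [-157.    1.  -82.] axes [[-0.0, 1.0, 0.0], [-0.3, -0.0, 0.95], [0.95, -0.0, 0.3]]
wrist -120 16344 [-52.  54.] [-26. -24.]
wrist -100 33028 [-63.  66.] [-36. -18.]
wrist -80 9750 [-71.  75.] [-37.   1.]
wrist -60 2190 [-59.  61.] [-11.  11.]
wrist -40 2812 [-62.  63.] [-11.   2.]
wrist -20 2043 [-59.  61.] [-11.   8.]
wrist 0 36 [-48.  51.] [-11.   8.]
red top (array([ 427. , -242.6]), array([58. , 80.2]), 20.7) [[ 386. -215.]
 [ 414. -290.]
 [ 468. -270.]
 [ 440. -195.]]
```

View pics/grip.png

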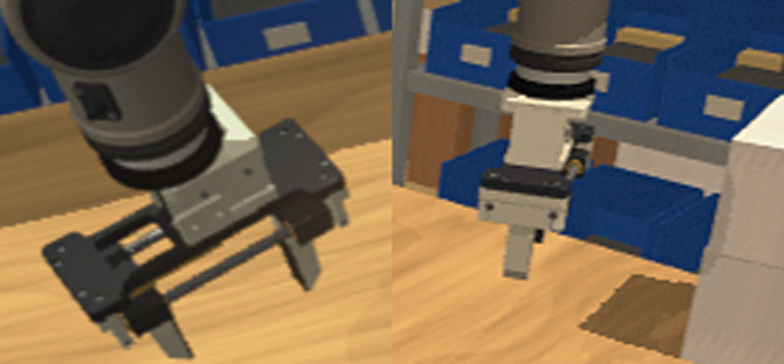

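Gripper beam is about ±37 mm thick and ±95 wide, between 66 and about 125 mm above the TCP, so the last part of the push sits under the overhang and needs care. I'll move on with the handle first.

```bash
cat >> h.py <<'E'
O=np.array([537.,35.,0.]);t=np.radians(6.3)
def setcase(o,deg):
    global O,t;O=np.array([o[0],o[1],0.]);t=np.radians(deg)
def c2w(x,y,z): return O+np.array([-np.sin(t)*x-np.cos(t)*y,np.cos(t)*x-np.sin(t)*y,z])
def w2c(P):
    d=np.asarray(P)-O; return np.stack([-np.sin(t)*d[...,0]+np.cos(t)*d[...,1],-np.cos(t)*d[...,0]-np.sin(t)*d[...,1],d[...,2]],-1)
def go(p,ang=None):
    o=bot.get_obs();T=R.from_euler('xyz',o['tcp_rot']).as_matrix()
    s=(np.array(p)-o['tool_pos'])@T/1000
    cur=np.degrees(np.arctan2(T[1,1],T[0,1]));dt=0
    if ang is not None: dt=-((ang-cur+90)%180-90)
    print('shift',s.round(4),'turn',round(dt,1),'| cur jaw',round(cur,1),'tcp',o['tool_pos'].round(1),'case',w2c(o['tool_pos']).round(1),'F',np.round(o['contact_force'],1),'w',round(float(o['grip_width']),1),'t',round(float(o['time']),2))
E
python3 -c "
from h import *
go(c2w(0,0,200),96.3)"
```

```text
shift [ 0.0267 -0.361  -0.5125] turn 15.2 | cur jaw -68.5 tcp [ 192.2 -488.5  226.7] case [-482.5  400.2  226.7] F [ 0.3 -0.1 -1. ] w 91.9 t 0.4
```

Emit:
{"fn": "step_arm", "kwargs": {
  "targets": [
    [[0,-0.02,-0.035,7],[0.01,-0.045,-0.065,15.2],[0.02,-0.068,-0.097,15.2],[0.0267,-0.092,-0.13,15.2],[0.0267,-0.115,-0.163,15.2]]
  ]
}}

```text
time: 0.82
tool_pos: [301.8, -319.5, 198.7]
tcp_rot: [-1.165, 1.568, 2.085]
contact_force: [0.6, -0.5, 0.3]
grip_width: 91.9
```

```bash
python3 -c "
from h import *
go(c2w(0,0,200),96.3)"
```

```text
shift [-0.0008 -0.3269 -0.2722] turn -0.1 | cur jaw -83.8 tcp [ 301.8 -319.5  198.7] case [-326.5  272.7  198.7] F [ 0.6 -0.5  0.3] w 91.9 t 0.82
```

Emit:
{"fn": "step_arm", "kwargs": {
  "targets": [
    [[0,-0.031,-0.026,0],[0,-0.062,-0.051,0],[0,-0.093,-0.077,0],[0,-0.123,-0.102,0],[0,-0.154,-0.128,0]]
  ]
}}

```text
time: 1.23
tool_pos: [413.1, -150.8, 199.3]
tcp_rot: [-1.312, 1.569, 1.938]
contact_force: [1.3, -0.2, 0.0]
grip_width: 91.5
```

Emit:
{"fn": "step_arm", "kwargs": {
  "targets": [
    [[0,-0.031,-0.026,0],[0,-0.062,-0.051,0],[0,-0.093,-0.077,0],[0,-0.123,-0.102,0],[0,-0.154,-0.128,0]]
  ]
}}

```text
time: 1.65
tool_pos: [524.4, 18.1, 199.6]
tcp_rot: [-1.482, 1.569, 1.768]
contact_force: [0.7, -0.5, 0.2]
grip_width: 91.8
```

```bash
python3 - <<'E'
from h import *
go(c2w(0,0,200),96.3)
for n in('wrist','scene','side'):
    c=cap(n);w=cloud(c);hs=cv2.cvtColor(c['color'],cv2.COLOR_RGB2HSV)
    if n=='wrist': cv2.imwrite('pics/w1.png',c['color'][:,:,::-1])
    r=((hs[...,0]<7)|(hs[...,0]>172))&(hs[...,1]>110)
    m=r&(w[...,2]>134)&(w[...,2]<152)&(np.hypot(w[...,0]-541,w[...,1]-34)<120);P=w[m]
    if len(P)>20: print(n,'bar',len(P),rect(P),np.percentile(P[:,2],[5,50,95]))
E
```

```text
shift [-0.0004 -0.0154 -0.0143] turn -0.1 | cur jaw -83.8 tcp [524.4  18.1 199.6] case [-15.4  14.4 199.6] F [ 0.7 -0.5  0.2] w 91.8 t 1.65
wrist bar 3137 (array([537.1,  33.3]), array([119.7,  11.8]), 6.2) [141.04512919 144.13515619 145.73045681]
scene bar 257 (array([551.2,  35.8]), array([96.3, 12.8]), 5.8) [140.44126825 146.18063147 149.93361007]
side bar 170 (array([534.5,  36.3]), array([119.8,  13.3]), 6.0) [137.48131565 143.97297102 147.16774987]
```

View pics/w1.png

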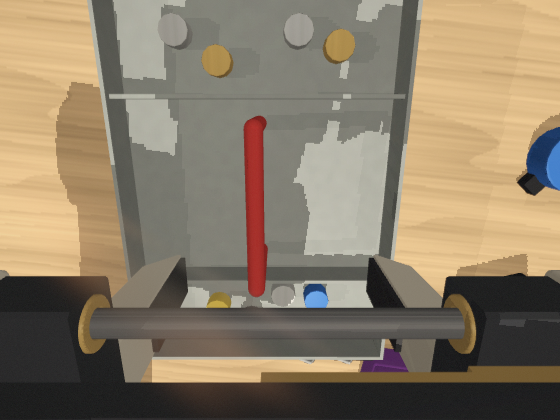

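Wrist view: the bar runs from (258,120) to (256,290), between the open fingers; centre (537,33.4), angle 6.2°. Descending onto it and gripping.

```bash
sed -i 's/^O=.*/O=np.array([536.8,34.0,0.]);t=np.radians(6.2)/' h.py; python3 -c "
from h import *
go(c2w(0,0,121),96.2)"
```

```text
shift [ 0.0781 -0.0138 -0.0141] turn 0.3 | cur jaw -83.5 tcp [524.5  18.5 199.1] case [-14.   13.9 199.1] F [-0.4 -0.5  0.2] w 91.9 t 1.8
```

Emit:
{"fn": "step_arm", "kwargs": {
  "targets": [
    [[0.01,-0.0138,-0.0141,0.3],[0.035,-0.0138,-0.0141,0.3],[0.06,-0.0138,-0.0141,0.3],[0.078,-0.0138,-0.0141,0.3],[0.078,-0.0138,-0.0141,0.3]]
  ]
}}

```text
time: 2.22
tool_pos: [533.9, 33.1, 117.6]
tcp_rot: [-0.356, 1.562, 2.893]
contact_force: [-0.4, -0.1, -0.2]
grip_width: 91.8
```

Emit:
{"fn": "step_arm", "kwargs": {
  "targets": [
    [[0,0,0,0],[0,0,0,0],[0,0,0,0],[0,0,0,0],[0,0,0,0]]
  ],
  "jaw": 1
}}

```text
time: 2.63
tool_pos: [534.4, 32.9, 118.6]
tcp_rot: [-0.397, 1.564, 2.851]
contact_force: [0.0, -0.4, -0.2]
grip_width: 62.9
```

Emit:
{"fn": "step_arm", "kwargs": {
  "targets": [
    [[0,0,0,0],[0,0,0,0],[0,0,0,0],[0,0,0,0],[0,0,0,0]]
  ]
}}

```text
time: 3.05
tool_pos: [534.4, 32.9, 118.6]
tcp_rot: [-0.394, 1.564, 2.854]
contact_force: [0.4, 0.4, 0.0]
grip_width: 29.6
```

```bash
python3 -c "
from h import *
q0=0
o=bot.get_obs();T=R.from_euler('xyz',o['tcp_rot']).as_matrix()
ex=c2w(1,0,0)-c2w(0,0,0)
for q in(.05,.1,.2,.35,.5,.65,.8,.95,1.1,1.19,1.22):
    s=q-1.047;d=ex*160*(np.sin(s)+.866)+np.array([0,0,160*(np.cos(s)-.5)]);print(q,(d@T/1000).round(4))
go(c2w(0,0,121),96.2)"
```

```text
0.05 [-0.0068 -0.0042  0.0001]
0.1 [-0.0134 -0.0087  0.0001]
0.2 [-0.0259 -0.0187  0.0002]
0.35 [-0.0426 -0.036   0.0003]
0.5 [-0.0565 -0.0555  0.0005]
0.65 [-0.0674 -0.0769  0.0006]
0.8 [-0.0749 -0.0996  0.0007]
0.95 [-0.0789 -0.1233  0.0007]
1.1 [-0.0794 -0.1472  0.0008]
1.19 [-0.0779 -0.1616  0.0008]
1.22 [-0.0772 -0.1663  0.0008]
shift [-0.0024 -0.0008 -0.0024] turn -0.1 | cur jaw -83.9 tcp [534.4  32.9 118.6] case [ -0.8   2.5 118.6] F [0.4 0.4 0. ] w 29.6 t 3.05
```

Emit:
{"fn": "step_arm", "kwargs": {
  "targets": [
    [[0,0,0,0],[0,0,0,0],[0,0,0,0],[0,0,0,0],[0,0,0,0]]
  ]
}}

```text
time: 3.47
tool_pos: [534.3, 33.8, 118.5]
tcp_rot: [-0.56, 1.563, 2.688]
contact_force: [-0.3, 6.8, 0.5]
grip_width: 11.1
```

Emit:
{"fn": "step_arm", "kwargs": {
  "targets": [
    [[-0.001,-0.0006,0,0],[-0.002,-0.0012,0,0],[-0.004,-0.0025,0,0],[-0.007,-0.0042,0,0],[-0.0095,-0.006,0,0]]
  ]
}}

```text
time: 3.88
tool_pos: [533.8, 38.6, 126.4]
tcp_rot: [-0.3, 1.562, 2.948]
contact_force: [5.2, -4.3, -12.3]
grip_width: 11.0
```

```bash
python3 -c "
from h import *
go(c2w(0,0,121),96.2)"
```

```text
shift [ 0.0053  0.0049 -0.0026] turn -0.1 | cur jaw -83.9 tcp [533.8  38.6 126.4] case [  4.9   2.5 126.4] F [  5.2  -4.3 -12.3] w 11.0 t 3.88
```

Emit:
{"fn": "step_arm", "kwargs": {
  "targets": [
    [[-0.0055,-0.0038,0,0],[-0.0115,-0.0085,0,0],[-0.018,-0.0138,0,0],[-0.027,-0.022,0,0],[-0.0347,-0.031,0,0]]
  ]
}}

```text
time: 4.3
tool_pos: [530.3, 70.1, 161.9]
tcp_rot: [-0.312, 1.562, 2.936]
contact_force: [1.2, -0.6, -7.7]
grip_width: 11.0
```

```bash
python3 - <<'E'
from h import *
go(c2w(0,0,121),96.2)
c=cap('scene');w=cloud(c);hs=cv2.cvtColor(c['color'],cv2.COLOR_RGB2HSV)
m=(w[...,2]>70)&(w[...,2]<180)&(hs[...,1]<60)&(abs(w2c(w)[...,1])<152)&(abs(w2c(w)[...,0])<250);P=w2c(w[m])
print(np.percentile(P,[1,50,99],0).round())
E
```

```text
shift [ 0.0408  0.0367 -0.003 ] turn -0.1 | cur jaw -83.9 tcp [530.3  70.1 161.9] case [ 36.6   2.6 161.9] F [ 1.2 -0.6 -7.7] w 11.0 t 4.3
[[ -73. -151.  109.]
 [  20.  -39.  114.]
 [ 146.  147.  147.]]
```

Emit:
{"fn": "step_arm", "kwargs": {
  "targets": [
    [[-0.0132,-0.0188,0,0],[-0.024,-0.0402,0,0],[-0.0315,-0.0629,0,0],[-0.0355,-0.0866,0,0],[-0.036,-0.11,0,0]]
  ]
}}

```text
time: 4.77
tool_pos: [517.8, 182.2, 198.8]
tcp_rot: [-0.284, 1.561, 2.965]
contact_force: [7.5, -3.8, -27.8]
grip_width: 11.0
```

Emit:
{"fn": "step_arm", "kwargs": {
  "targets": [
    [[0.0005,-0.005,0,0],[0.001,-0.01,0,0],[0.0017,-0.0145,0,0],[0.002,-0.016,0,0],[0.002,-0.0165,0,0]]
  ]
}}

```text
time: 5.18
tool_pos: [516.7, 194.2, 197.1]
tcp_rot: [0.63, 1.559, -2.404]
contact_force: [4.1, -22.4, -6.7]
grip_width: 11.3
```

```bash
python3 -c "
from h import *
go(c2w(161,0,199),96.2)"
```

```text
shift [-0.0019  0.0004 -0.0027] turn -0.0 | cur jaw -83.8 tcp [516.7 194.2 197.1] case [161.4   2.7 197.1] F [  4.1 -22.4  -6.7] w 11.3 t 5.18
```

Emit:
{"fn": "step_arm", "kwargs": {
  "targets": [
    [[0,0.002,0,0],[0,0.002,0,0],[0,0.002,0,0],[-0.02,0.002,0,0],[-0.06,0.002,0,0]]
  ],
  "jaw": 0
}}

```text
time: 5.6
tool_pos: [514.8, 192.9, 254.2]
tcp_rot: [0.366, 1.551, -2.667]
contact_force: [1.1, 1.0, -0.4]
grip_width: 40.2
```

```bash
python3 - <<'E'
from h import *
go([424,-240,230],110.5)
a=cap('scene','s2');w=w2c(cloud(a))
m=(w[...,2]>172)&(w[...,2]<184)&(abs(w[...,1])<152)&(w[...,0]>20)&(w[...,0]<290)
P=w[m];print(len(P),np.percentile(P,[1,50,99],0).round())
# below: inside case
m=(w[...,2]<70)&(w[...,2]>-5)&(abs(w[...,1])<144)&(abs(w[...,0])<104)
P=w[m];print(len(P),np.percentile(P,[1,50,99],0).round())
m=m&(w[...,2]>25);P=w[m];print(len(P),np.percentile(P,[1,50,99],0).round())
E
```

```text
shift [0.0297 0.4204 0.1366] turn -14.3 | cur jaw -83.8 tcp [514.8 192.9 254.2] case [160.4   4.7 254.2] F [ 1.1  1.  -0.4] w 40.2 t 5.6
1701 [[  51. -152.  172.]
 [ 143.  -49.  178.]
 [ 272.  149.  184.]]
9631 [[ -85. -130.    1.]
 [   7.   -0.    6.]
 [ 102.  144.   51.]]
473 [[-95.  73.  26.]
 [ 67. 102.  44.]
 [ 96. 144.  68.]]
```

View pics/s2.png

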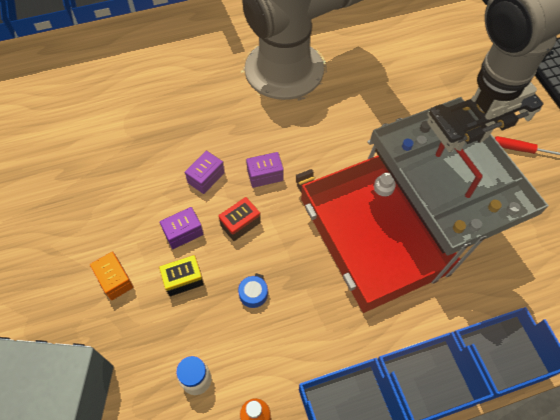

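The picture shows the tray standing open (front edge at x=+51, rim 178), gear housing at (385,185) at the rear +y end, and the rest of the compartment free. Going to the red battery at (240,218).

Emit:
{"fn": "step_arm", "kwargs": {
  "targets": [
    [[0,0.038,0.012,-5],[0,0.076,0.025,-10],[0,0.115,0.037,-14.3],[0,0.153,0.05,-14.3],[0,0.19,0.062,-14.3]]
  ]
}}

```text
time: 6.07
tool_pos: [477.5, -2.3, 267.5]
tcp_rot: [1.703, 1.565, -1.078]
contact_force: [0.9, -1.0, 0.0]
grip_width: 77.2
```

```bash
python3 -c "
from h import *
go([424,-240,230],110.5)"
```

```text
shift [0.0385 0.2034 0.1338] turn 0.1 | cur jaw -69.4 tcp [477.5  -2.3 267.5] case [-29.7  62.9 267.5] F [ 0.9 -1.   0. ] w 77.2 t 6.07
```

Emit:
{"fn": "step_arm", "kwargs": {
  "targets": [
    [[0.008,0.034,0.022,0],[0.016,0.068,0.045,0],[0.024,0.102,0.067,0],[0.032,0.136,0.089,0],[0.038,0.17,0.112,0]]
  ]
}}

```text
time: 6.48
tool_pos: [432.4, -202.2, 230.8]
tcp_rot: [1.94, 1.564, -0.84]
contact_force: [1.2, 0.5, -0.1]
grip_width: 91.8
```

Emit:
{"fn": "step_arm", "kwargs": {
  "targets": [
    [[0,0.015,0.01,0],[0,0.033,0.022,0],[0,0.033,0.022,0],[0,0.033,0.022,0],[0,0.033,0.022,0]]
  ]
}}

```text
time: 6.9
tool_pos: [423.9, -240.0, 231.5]
tcp_rot: [2.052, 1.563, -0.728]
contact_force: [0.3, -0.2, 0.5]
grip_width: 92.2
```

```bash
python3 - <<'E'
from h import *
c=cap('wrist','w2');W=cloud(c);hs=cv2.cvtColor(c['color'],cv2.COLOR_RGB2HSV)
r=(((hs[...,0]<7)|(hs[...,0]>172))&(hs[...,1]>110)&(np.hypot(W[...,0]-427,W[...,1]+242)<75)&(W[...,2]>47)&(W[...,2]<54))
P=W[r];print(len(P),rect(P),np.median(P,0));b=cv2.minAreaRect(P[:,:2].astype(np.float32));print(cv2.boxPoints(b).round(1))
go([b[0][0],b[0][1],14],110.5)
E
```

```text
2280 (array([ 418.3, -243.7]), array([53.5, 77.3]), 20.7) [ 421.7312369  -242.40169879   49.0251545 ]
[[ 379.6 -217.1]
 [ 407.  -289.3]
 [ 457.  -270.4]
 [ 429.7 -198.1]]
shift [0.2174 0.0003 0.0074] turn 0.2 | cur jaw -69.3 tcp [ 423.9 -239.7  231.4] case [-259.9  141.7  231.4] F [-0.7  0.1  1.1] w 91.4 t 6.95
```

View pics/w2.png

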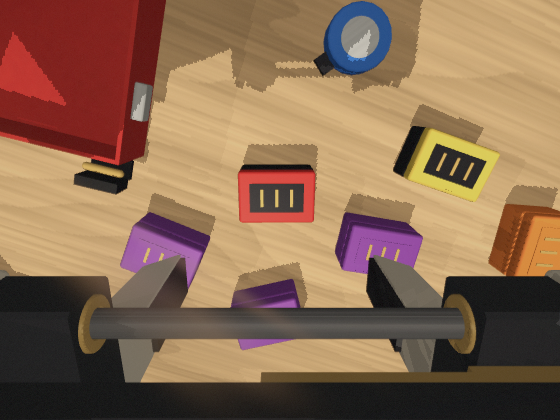

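Wrist view: red battery at (277,195), long side along the jaws, fitted 53.5×77.3 mm (right size). Purple neighbours at (165,245) and (380,240) are off the finger line; I offset the grasp 4 mm to the far side for clearance.

Emit:
{"fn": "step_arm", "kwargs": {
  "targets": [
    [[0.04,0.0003,0.0034,0.2],[0.08,0.0003,0.0034,0.2],[0.12,0.0003,0.0034,0.2],[0.15,0.0003,0.0034,0.2],[0.15,0.0003,0.0034,0.2]]
  ]
}}

```text
time: 7.37
tool_pos: [419.1, -238.3, 76.6]
tcp_rot: [-0.922, 1.568, 2.58]
contact_force: [-0.5, 0.9, -0.5]
grip_width: 91.5
```

```bash
python3 -c "
from h import *
go([422,-242.3,13],110.7);st()"
```

```text
shift [ 0.0636  0.0049 -0.0014] turn -0.1 | cur jaw -69.4 tcp [ 419.1 -238.3   76.6] case [-258.   146.4   76.6] F [-0.5  0.9 -0.5] w 91.5 t 7.37
{'time': np.float64(7.367), 'joint_positions': array([-0.676,  0.451,  1.834, -0.   ,  0.86 ,  0.535]), 'tool_pos': array([ 419.113, -238.35 ,   76.642]), 'tcp_rot': array([-0.922,  1.568,  2.58 ]), 'contact_force': array([-0.461,  0.867, -0.533]), 'grip_width': np.float64(91.473)}
```

Emit:
{"fn": "step_arm", "kwargs": {
  "targets": [
    [[0.005,0.0049,-0.0014,0],[0.025,0.0049,-0.0014,0],[0.045,0.0049,-0.0014,0],[0.0625,0.0049,-0.0014,0],[0.0635,0.0049,-0.0014,0]]
  ]
}}

```text
time: 7.78
tool_pos: [422.3, -241.9, 12.6]
tcp_rot: [-0.97, 1.567, 2.533]
contact_force: [-0.3, 1.0, -0.3]
grip_width: 91.8
```

Emit:
{"fn": "step_arm", "kwargs": {
  "targets": [
    [[0,0,0,0],[0,0,0,0],[0,0,0,0],[0,0,0,0],[0,0,0,0]]
  ],
  "jaw": 1
}}

```text
time: 8.2
tool_pos: [423.4, -242.3, 14.3]
tcp_rot: [-1.187, 1.57, 2.316]
contact_force: [0.5, 1.9, 7.3]
grip_width: 77.8
```

```bash
python3 -c "
from h import *
go([422,-242.3,13],110.7)"
```

```text
shift [ 0.0013 -0.0005  0.0013] turn -0.0 | cur jaw -69.3 tcp [ 423.4 -242.3   14.3] case [-262.5  142.6   14.3] F [0.5 1.9 7.3] w 77.8 t 8.2
```

Emit:
{"fn": "step_arm", "kwargs": {
  "targets": [
    [[-0.015,0,0,0],[-0.045,0,0,0],[-0.08,0,0,0],[-0.11,0,0,5],[-0.115,0,0,12]]
  ]
}}

```text
time: 8.62
tool_pos: [425.7, -244.1, 134.9]
tcp_rot: [2.329, 1.562, -0.665]
contact_force: [1.7, -0.9, -3.6]
grip_width: 77.9
```

```bash
python3 -c "
from h import *
go(c2w(-50,10,130),6.2)"
```

```text
shift [ 0.0044 -0.2091 -0.139 ] turn -87.7 | cur jaw -81.5 tcp [ 425.7 -244.1  134.9] case [-264.5  140.5  134.9] F [ 1.7 -0.9 -3.6] w 77.9 t 8.62
```

Emit:
{"fn": "step_arm", "kwargs": {
  "targets": [
    [[0,-0.02,-0.013,7],[0,-0.04,-0.026,14],[0,-0.06,-0.04,21],[0,-0.08,-0.053,28],[0,-0.1,-0.066,35]]
  ]
}}

```text
time: 9.03
tool_pos: [476.4, -134.4, 135.2]
tcp_rot: [2.951, 1.562, -0.66]
contact_force: [0.4, -0.8, -3.9]
grip_width: 77.9
```

```bash
python3 -c "
from h import *
go(c2w(-50,10,130),6.2)"
```

```text
shift [ 0.005  -0.1302  0.0034] turn 56.9 | cur jaw -116.9 tcp [ 476.4 -134.4  135.2] case [-160.9   78.3  135.2] F [ 0.4 -0.8 -3.9] w 77.9 t 9.03
```

Emit:
{"fn": "step_arm", "kwargs": {
  "targets": [
    [[0,-0.026,0,7],[0,-0.052,0.001,14],[0,-0.078,0.002,21],[0,-0.104,0.003,28],[0,-0.13,0.0034,35]]
  ]
}}

```text
time: 9.45
tool_pos: [532.2, -15.7, 135.4]
tcp_rot: [-2.719, 1.562, -0.663]
contact_force: [0.8, -0.7, -3.2]
grip_width: 78.2
```

```bash
python3 -c "
from h import *
go(c2w(-50,10,90),6.2)"
```

```text
shift [ 0.0454  0.0006 -0.0006] turn 21.6 | cur jaw -152.2 tcp [532.2 -15.7 135.4] case [-48.9   9.9 135.4] F [ 0.8 -0.7 -3.2] w 78.2 t 9.45
```

Emit:
{"fn": "step_arm", "kwargs": {
  "targets": [
    [[0,0.0006,0,7],[0,0.0006,0,14],[0,0.0006,0,21.6],[0.02,0.0006,0,21.6],[0.045,0.0006,0,21.6]]
  ]
}}

```text
time: 9.87
tool_pos: [533.5, -16.3, 92.2]
tcp_rot: [-2.168, 1.556, -0.49]
contact_force: [1.0, -0.3, -3.8]
grip_width: 77.9
```

```bash
python3 -c "
from h import *
go(c2w(-50,10,22),6.2);c=cap('wrist','w3');st()"
```

```text
shift [0.0702 0.0022 0.0003] turn -0.0 | cur jaw -173.8 tcp [533.5 -16.3  92.2] case [-49.7   8.7  92.2] F [ 1.  -0.3 -3.8] w 77.9 t 9.87
{'time': np.float64(9.917), 'joint_positions': array([-0.172,  0.505,  1.698, -0.005,  0.936,  2.865]), 'tool_pos': array([529.706, -15.863,  86.292]), 'tcp_rot': array([-2.84 ,  1.565, -1.162]), 'contact_force': array([-2.456, -0.465, -8.816]), 'grip_width': np.float64(77.844)}
```

Emit:
{"fn": "step_arm", "kwargs": {
  "targets": [
    [[0.02,0.001,0,0],[0.04,0.0015,0,0],[0.055,0.002,0,0],[0.06,0.002,0,0],[0.06,0.002,0,0]]
  ]
}}

```text
time: 10.33
tool_pos: [527.1, -16.3, 25.7]
tcp_rot: [2.954, 1.566, -1.651]
contact_force: [0.1, -0.4, -3.8]
grip_width: 77.9
```

```bash
python3 -c "
from h import *
go(c2w(-50,10,18),6.2)"
```

```text
shift [ 0.0077 -0.0051 -0.001 ] turn -0.0 | cur jaw -173.8 tcp [527.1 -16.3  25.7] case [-49.   15.1  25.7] F [ 0.1 -0.4 -3.8] w 77.9 t 10.33
```

Emit:
{"fn": "step_arm", "kwargs": {
  "targets": [
    [[0.002,-0.002,0,0],[0.004,-0.004,0,0],[0.006,-0.005,0,0],[0.007,-0.005,0,0],[0.0077,-0.005,0,0]]
  ]
}}

```text
time: 10.75
tool_pos: [532.5, -15.9, 18.4]
tcp_rot: [-3.132, 1.566, -1.453]
contact_force: [-1.6, -1.7, 6.0]
grip_width: 78.1
```

Emit:
{"fn": "step_arm", "kwargs": {
  "targets": [
    [[0,0,0,0],[0,0,0,0],[0,0,0,0],[-0.03,0,0,0],[-0.07,0,0,0]]
  ],
  "jaw": 0
}}

```text
time: 11.17
tool_pos: [530.0, -15.2, 86.5]
tcp_rot: [1.931, 1.563, -2.674]
contact_force: [0.2, -0.1, 0.6]
grip_width: 92.0
```

```bash
python3 - <<'E'
from h import *
go(c2w(-86,10,110),6.2)
c=cap('wrist','w4');w=cloud(c);W=w2c(w)
m=(W[...,2]>48)&(W[...,2]<60)&(abs(W[...,0])<100)&(abs(W[...,1])<90)
P=W[m];print(len(P),rect(P),np.percentile(P,[1,50,99],0).round(1))
E
```

```text
shift [-0.0234 -0.0019 -0.0379] turn -0.0 | cur jaw -173.8 tcp [530.  -15.2  86.5] case [-48.2  12.   86.5] F [ 0.2 -0.1  0.6] w 92.0 t 11.17
10571 (array([-44.6,   9.5]), array([54.2, 78.3]), 0.1) [[-71.1 -28.2  49.8]
 [-47.3   9.4  53.4]
 [-18.6  47.2  55.2]]
```

View pics/w4.png

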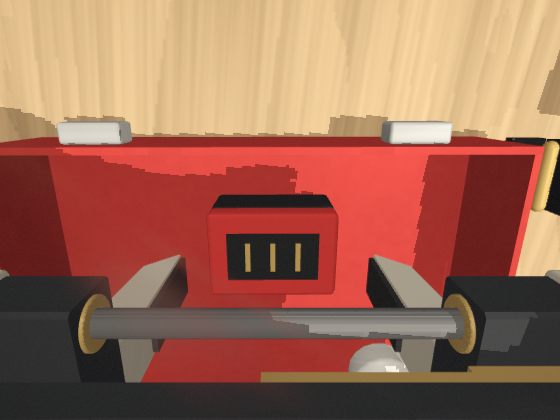

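Battery sits flat and square at case (-44.6, 9.5), seen at (273,245). Now I need to know whether the gripper's wide beam can pass under the open tray (117 mm), so I measure its top.

```bash
python3 - <<'E'
from h import *
o=bot.get_obs();T=R.from_euler('xyz',o['tcp_rot']).as_matrix();print(o['tool_pos'],T.round(3).tolist())
for n in('scene','side'):
    W=cloud(cap(n));L=(W-o['tool_pos'])@T
    for lab,m in(('wide',(abs(L[...,1])>58)&(abs(L[...,1])<100)&(abs(L[...,2])<42)),('mid',(abs(L[...,1])<56)&(abs(L[...,2])<60))):
        m=m&(L[...,0]<-60)&(L[...,0]>-200);P=L[m]
        h,e=np.histogram(P[:,0],np.arange(-200,-59,5));print(n,lab,[(int(a),int(b)) for a,b in zip(e,h) if b])
        if lab=='mid':
            for lo in range(-200,-100,10):
                Q=P[(P[:,0]>=lo)&(P[:,0]<lo+10)]
                if len(Q)>5: print(lo,np.percentile(Q[:,1],[1,99]).round(),np.percentile(Q[:,2],[1,99]).round())
    C=w2c(W)
    m=(C[...,0]>40)&(C[...,0]<70)&(abs(C[...,1])<140)&(C[...,2]>85)&(C[...,2]<185);P=C[m]
    if len(P)>20:
        for lo in range(85,185,10):
            Q=P[(P[:,2]>=lo)&(P[:,2]<lo+10)]
            if len(Q)>5:print('tray',n,lo,len(Q),np.percentile(Q[:,0],[5,50,95]).round())
    g=(C[...,0]>40)&(C[...,0]<106)&(C[...,1]>60)&(C[...,1]<140)&(C[...,2]>15)&(C[...,2]<52);P=C[g]
    if len(P)>20:print('gear',len(P),np.percentile(P,[2,50,98],0).round())
E
```

```text
[535.53861425 -15.92190869  96.01706259] [[0.009, -0.994, -0.108], [-0.006, -0.108, 0.994], [-1.0, -0.008, -0.007]]
scene wide [(-120, 1), (-115, 553), (-110, 506), (-105, 60), (-100, 30), (-95, 117), (-90, 50), (-85, 24), (-80, 33), (-75, 43), (-70, 14)]
scene mid [(-200, 59), (-195, 3), (-185, 20), (-180, 163), (-175, 100), (-170, 388), (-165, 106), (-160, 53), (-155, 36), (-150, 31), (-145, 28), (-140, 23), (-135, 39), (-130, 52), (-125, 57), (-120, 74), (-115, 117), (-110, 114), (-105, 40), (-100, 8), (-95, 56), (-90, 99), (-85, 118), (-80, 16), (-75, 12), (-70, 1), (-65, 2)]
-200 [-41.   9.] [-39.  22.]
-190 [-34.  -5.] [-32.   4.]
-180 [-52.  16.] [-37.  23.]
-170 [-53.  10.] [-37.  36.]
-160 [-53.   8.] [-36.  24.]
-150 [-53. -47.] [-22.  22.]
-140 [-53.   7.] [-26.  22.]
-130 [-53.  15.] [-26.  21.]
-120 [-56.  54.] [-26.  24.]
-110 [-55.  55.] [-26.  23.]
tray scene 115 107 [58. 59. 61.]
tray scene 125 124 [57. 59. 60.]
tray scene 135 14 [52. 53. 54.]
tray scene 145 183 [51. 52. 53.]
tray scene 155 222 [51. 52. 53.]
tray scene 165 231 [51. 52. 61.]
tray scene 175 246 [51. 52
[... 292 characters left out ...]
42), (-140, 67), (-135, 50), (-130, 50), (-125, 63), (-120, 69), (-115, 61), (-110, 129), (-105, 93), (-100, 54), (-95, 38), (-90, 27), (-85, 73), (-80, 57), (-75, 22), (-70, 13), (-65, 7)]
-200 [-23.  39.] [-20.  41.]
-190 [-18.  33.] [-13.  34.]
-180 [-30.  37.] [-30.  39.]
-170 [-51.  36.] [-23.  40.]
-160 [-50.  17.] [-17.  38.]
-150 [-49.  17.] [-19.  25.]
-140 [-51.  17.] [-23.  25.]
-130 [-50.  16.] [-25.  26.]
-120 [-52.  17.] [-24.  27.]
-110 [-53.  55.] [-24.  28.]
tray side 135 7 [54. 56. 66.]
tray side 145 355 [53. 58. 69.]
tray side 155 237 [53. 54. 66.]
tray side 165 268 [52. 55. 63.]
tray side 175 173 [51. 54. 56.]
gear 67 [[ 69.  82.  37.]
 [ 81.  96.  46.]
 [ 89. 111.  49.]]
```

Measurements: beam top is ~110 mm above the TCP, so with the fingertips near the floor the beam can pass just under the 117 mm deep part. The plan has two steps:
1. Push the battery with the jaws along y up to the tray edge.
2. Push it home with the back of an opened finger, with the jaws along x.

I turn the tool first.

```bash
python3 -c "
from h import *
go(c2w(-90,10,115),6.2)"
```

```text
shift [-0.0232  0.0023 -0.0408] turn -0.0 | cur jaw -173.8 tcp [534.6 -15.9  91.6] case [-49.3   7.5  91.6] F [ 0.7  0.1 -0. ] w 92.0 t 11.32
```

Emit:
{"fn": "step_arm", "kwargs": {
  "targets": [
    [[-0.02,0,0,0],[-0.025,0.002,-0.02,-7],[-0.025,0.002,-0.041,-14],[-0.025,0.002,-0.041,-21],[-0.025,0.002,-0.041,-28]]
  ],
  "jaw": 0.56
}}

```text
time: 11.73
tool_pos: [536.5, -57.7, 116.0]
tcp_rot: [-2.889, 1.562, -0.717]
contact_force: [0.5, 0.2, -0.1]
grip_width: 63.2
```

Emit:
{"fn": "step_arm", "kwargs": {
  "targets": [
    [[0,0,0,-7],[0,0,0,-14],[0,0,0,-21],[0,0,0,-28],[0,0,0,-35]]
  ]
}}

```text
time: 12.15
tool_pos: [535.8, -57.5, 114.9]
tcp_rot: [2.667, 1.564, -0.828]
contact_force: [0.6, 0.7, 0.2]
grip_width: 40.8
```

Emit:
{"fn": "step_arm", "kwargs": {
  "targets": [
    [[0,0,0,-7],[0,0,0,-14],[0,0,0,-21],[0,0,0,-28],[0,0,0,-35]]
  ]
}}

```text
time: 12.57
tool_pos: [535.2, -57.4, 113.8]
tcp_rot: [1.872, 1.565, -1.005]
contact_force: [0.3, 0.2, 0.1]
grip_width: 40.0
```

Emit:
{"fn": "step_arm", "kwargs": {
  "targets": [
    [[0,0,0,-7],[0,0,0,-14],[0,0,0,-21],[0,0,0,-28],[0,0,0,-35]]
  ]
}}

```text
time: 12.98
tool_pos: [534.6, -57.2, 112.7]
tcp_rot: [0.98, 1.566, -1.281]
contact_force: [0.7, -0.4, 0.2]
grip_width: 40.4
```

Emit:
{"fn": "step_arm", "kwargs": {
  "targets": [
    [[0,0,0,-7],[0,0,0,-14],[0,0,0,-21],[0,0,0,-28],[0,0,0,-35]]
  ]
}}

```text
time: 13.4
tool_pos: [533.9, -57.1, 111.6]
tcp_rot: [-0.059, 1.567, -1.702]
contact_force: [0.0, 0.6, 0.2]
grip_width: 40.4
```

```bash
python3 -c "
from h import *
go(c2w(-90,9.5,90),6.2)"
```

```text
shift [ 0.0216  0.0031 -0.0009] turn -10.4 | cur jaw -4.2 tcp [533.9 -57.1 111.6] case [-90.2  12.7 111.6] F [0.  0.6 0.2] w 40.4 t 13.4
```

Emit:
{"fn": "step_arm", "kwargs": {
  "targets": [
    [[0.01,0.003,0,-5],[0.02,0.003,0,-10.4],[0.03,0.003,0,-10.4],[0.055,0.003,0,-10.4],[0.07,0.003,0,-10.4]]
  ]
}}

```text
time: 13.82
tool_pos: [535.8, -57.3, 39.3]
tcp_rot: [-0.767, 1.567, -2.233]
contact_force: [-0.4, 0.5, -0.8]
grip_width: 40.4
```

```bash
python3 -c "
from h import *
go(c2w(-89,9.5,26),6.2);go(c2w(15.5,9.5,26),6.2)"
```

```text
shift [ 0.0133  0.0014 -0.0017] turn -0.2 | cur jaw 6.0 tcp [535.8 -57.3  39.3] case [-90.7  10.8  39.3] F [-0.4  0.5 -0.8] w 40.4 t 13.82
shift [ 0.013   0.0011 -0.1062] turn -0.2 | cur jaw 6.0 tcp [535.8 -57.3  39.3] case [-90.7  10.8  39.3] F [-0.4  0.5 -0.8] w 40.4 t 13.82
```

Rear is tool -z. Lower, then push moderately slowly in two calls.

Emit:
{"fn": "step_arm", "kwargs": {
  "targets": [
    [[0.013,0.0012,0,-0.2],[0.013,0.0012,-0.008,-0.2],[0.013,0.0012,-0.02,-0.2],[0.013,0.0012,-0.035,-0.2],[0.013,0.0012,-0.05,-0.2]]
  ]
}}

```text
time: 14.23
tool_pos: [531.9, -6.5, 26.8]
tcp_rot: [-0.514, 1.567, -1.978]
contact_force: [0.2, -2.3, -0.7]
grip_width: 40.5
```

```bash
python3 -c "
from h import *
go(c2w(15.5,9.5,26),6.2)"
```

```text
shift [ 0.0006 -0.0003 -0.0552] turn -0.1 | cur jaw 6.1 tcp [531.9  -6.5  26.8] case [-39.7   9.3  26.8] F [ 0.2 -2.3 -0.7] w 40.5 t 14.23
```

Emit:
{"fn": "step_arm", "kwargs": {
  "targets": [
    [[0,0,-0.014,0],[0,0,-0.028,0],[0,0,-0.042,0],[0,0,-0.05,0],[0,0,-0.0545,0]]
  ]
}}

```text
time: 14.65
tool_pos: [526.2, 49.1, 27.4]
tcp_rot: [-0.161, 1.567, -1.624]
contact_force: [0.6, -3.5, 0.9]
grip_width: 40.5
```

```bash
python3 - <<'E'
from h import *
go(c2w(-42,9.5,26),6.2)
c=cap('wrist','w5');W=w2c(cloud(c))
m=(W[...,2]>48)&(W[...,2]<58)&(abs(W[...,0])<104)&(W[...,1]<60)&(W[...,1]>-80);P=W[m];print(len(P),rect(P))
E
```

```text
shift [ 0.0017 -0.0006  0.0582] turn -0.0 | cur jaw 6.2 tcp [526.2  49.1  27.4] case [16.2  8.9 27.4] F [ 0.6 -3.5  0.9] w 40.5 t 14.65
0 (array([0., 0.]), array([0., 0.]), 0.0)
```

Emit:
{"fn": "step_arm", "kwargs": {
  "targets": [
    [[0,0,0.015,0],[0,0,0.045,0],[0,0,0.078,0],[-0.04,0,0.078,0],[-0.08,0,0.078,0]]
  ],
  "jaw": 0.345
}}

```text
time: 15.12
tool_pos: [532.9, -29.6, 106.3]
tcp_rot: [-1.36, 1.564, -2.827]
contact_force: [2.3, 0.4, 0.1]
grip_width: 59.5
```

Emit:
{"fn": "step_arm", "kwargs": {
  "targets": [
    [[-0.01,0,0,-7],[-0.01,0,0,-14],[-0.01,0,0,-21],[-0.01,0,0,-28],[-0.01,0,0,-35]]
  ]
}}

```text
time: 15.53
tool_pos: [533.1, -29.9, 116.8]
tcp_rot: [-1.959, 1.564, -2.81]
contact_force: [-0.1, -0.2, 0.6]
grip_width: 60.4
```

Emit:
{"fn": "step_arm", "kwargs": {
  "targets": [
    [[0,0,0,-7],[0,0,0,-14],[0,0,0,-21],[0,0,0,-28],[0,0,0,-35]]
  ]
}}

```text
time: 15.95
tool_pos: [533.1, -30.0, 117.1]
tcp_rot: [-2.595, 1.565, -2.83]
contact_force: [-0.2, 0.1, 0.5]
grip_width: 60.0
```

Emit:
{"fn": "step_arm", "kwargs": {
  "targets": [
    [[0,0,0,-7],[0,0,0,-14],[0,0,0,-20],[0,0,0,-20],[0,0,0,-20]]
  ]
}}

```text
time: 16.37
tool_pos: [533.1, -30.2, 117.3]
tcp_rot: [-2.946, 1.565, -2.836]
contact_force: [-0.0, 0.2, 0.1]
grip_width: 60.4
```

```bash
python3 - <<'E'
from h import *
go(c2w(-53,9.5,12),96.2)
for n in('scene','side','wrist'):
    c=cap(n,'b_'+n);W=w2c(cloud(c));o=bot.get_obs()
    m=(W[...,2]>47)&(W[...,2]<58)&(W[...,0]>15)&(W[...,0]<104)&(W[...,1]<60)&(W[...,1]>-60);P=W[m]
    if len(P)>10: print(n,len(P),rect(P),np.percentile(P,[2,50,98],0).round(1))
E
```

```text
shift [0.1053 0.0105 0.0017] turn 0.1 | cur jaw 96.3 tcp [533.1 -30.2 117.3] case [-63.4  10.6 117.3] F [-0.   0.2  0.1] w 60.4 t 16.37
scene 582 (array([54.9,  1.5]), array([55.5, 74.4]), 0.1) [[ 27.8 -34.3  49. ]
 [ 53.2  -4.5  55.4]
 [ 80.6  32.4  57.8]]
wrist 7734 (array([65. ,  7.8]), array([76.3, 78. ]), 89.8) [[ 26.8 -21.1  49.2]
 [ 51.5  14.3  53.5]
 [ 78.3  45.1  55.1]]
```

View pics/b_scene.png

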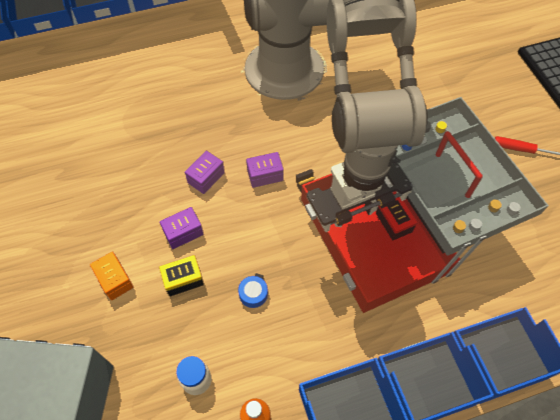

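Battery at (398,216), front face x≈27, square to the rear wall; the tray is still open. Lowering with the jaws along x.

Emit:
{"fn": "step_arm", "kwargs": {
  "targets": [
    [[0,0.0105,0.0017,0],[0.01,0.0105,0.0017,0],[0.035,0.0105,0.0017,0],[0.055,0.0105,0.0017,0],[0.055,0.0105,0.0017,0]]
  ]
}}

```text
time: 16.93
tool_pos: [530.5, -18.6, 58.1]
tcp_rot: [3.057, 1.558, -3.116]
contact_force: [-1.0, 0.4, -0.3]
grip_width: 59.9
```

```bash
python3 -c "
from h import *
go(c2w(-52.5,8.5,10),96.2)"
```

```text
shift [ 0.0481 -0.0009  0.0041] turn 0.1 | cur jaw 96.3 tcp [530.5 -18.6  58.1] case [-51.6  12.   58.1] F [-1.   0.4 -0.3] w 59.9 t 16.93
```

Emit:
{"fn": "step_arm", "kwargs": {
  "targets": [
    [[0.015,-0.0009,0.004,0],[0.03,-0.0009,0.004,0],[0.042,-0.0009,0.004,0],[0.047,-0.0009,0.004,0],[0.047,-0.0009,0.004,0]]
  ]
}}

```text
time: 17.35
tool_pos: [533.4, -18.8, 10.5]
tcp_rot: [3.033, 1.556, -3.14]
contact_force: [-0.0, -0.1, 0.4]
grip_width: 60.4
```

```bash
python3 - <<'E'
from h import *
go(c2w(-41,8.5,5.5),96.2)
o=bot.get_obs();T=R.from_euler('xyz',o['tcp_rot']).as_matrix();print(T[2].round(4))
W=cloud(cap('scene'));L=(W-o['tool_pos'])@T;C=w2c(W)
m=(abs(L[...,1])>62)&(abs(L[...,1])<100)&(abs(L[...,2])<38)&(L[...,0]<-95)&(L[...,0]>-130)
for s in(1,-1):
    P=C[m&(s*L[...,1]>0)];print(s,len(P),np.percentile(P[:,2],[5,50,90,99]).round(1) if len(P) else '',np.percentile(P[:,0],[1,99]).round(1) if len(P) else '')
m=(C[...,0]>54)&(C[...,0]<64)&(abs(C[...,1])<140)&(C[...,2]>100)&(C[...,2]<140);P=C[m];print(len(P),np.percentile(P[:,2],[1,5,50,95]).round(1))
E
```

```text
shift [0.005  0.0111 0.0007] turn 0.1 | cur jaw 96.3 tcp [533.4 -18.8  10.5] case [-52.1   9.1  10.5] F [-0.  -0.1  0.4] w 60.4 t 17.35
[-0.9999  0.0016 -0.0147]
1 350 [114.7 120.4 123.  124.8] [12.2 42.9]
-1 545 [114.8 120.4 122.7 124.3] [-146.7 -115. ]
224 [117.7 118.9 125.5 131.3]
```

Emit:
{"fn": "step_arm", "kwargs": {
  "targets": [
    [[0.002,0,0,0],[0.004,0.003,0,0],[0.0055,0.006,0,0],[0.006,0.009,0,0],[0.006,0.011,0,0]]
  ]
}}

```text
time: 17.82
tool_pos: [532.6, -7.5, 5.4]
tcp_rot: [3.049, 1.557, -3.124]
contact_force: [-0.2, 0.3, 0.7]
grip_width: 60.2
```

Emit:
{"fn": "step_arm", "kwargs": {
  "targets": [
    [[0,0,0,0],[0,0,0,0],[0,0,0,0],[0,0,0,0],[0,0,0,0]]
  ],
  "jaw": 0.087
}}

```text
time: 18.23
tool_pos: [532.7, -7.6, 5.4]
tcp_rot: [3.052, 1.558, -3.12]
contact_force: [0.4, 0.3, 0.0]
grip_width: 83.6
```

```bash
python3 -c "
from h import *
go(c2w(-9,8.5,5),96.2)"
```

```text
shift [0.0005 0.0319 0.0002] turn 0.2 | cur jaw 96.4 tcp [532.7  -7.6   5.4] case [-40.9   8.6   5.4] F [0.4 0.3 0. ] w 83.6 t 18.23
```

Emit:
{"fn": "step_arm", "kwargs": {
  "targets": [
    [[0.0006,0.001,0,0],[0.0008,0.003,0,0],[0.0008,0.005,0,0],[0.0008,0.007,0,0],[0.0008,0.009,0,0]]
  ]
}}

```text
time: 18.65
tool_pos: [531.8, 1.3, 4.7]
tcp_rot: [3.088, 1.558, -3.084]
contact_force: [-0.2, -3.1, 1.4]
grip_width: 83.5
```

Emit:
{"fn": "step_arm", "kwargs": {
  "targets": [
    [[0,0.001,0,0],[0,0.002,0,0],[0,0.003,0,0],[0,0.004,0,0],[0,0.005,0,0]]
  ]
}}

```text
time: 19.07
tool_pos: [531.4, 6.2, 4.8]
tcp_rot: [3.1, 1.558, -3.072]
contact_force: [0.2, -2.4, 0.9]
grip_width: 84.1
```

Only battery friction (~2.5 N) and the beam is already under the tray. Continuing to the wall.

Emit:
{"fn": "step_arm", "kwargs": {
  "targets": [
    [[0,0.002,0,0],[0,0.004,0,0],[0,0.006,0,0],[0,0.008,0,0],[0,0.01,0,0]]
  ]
}}

```text
time: 19.48
tool_pos: [530.2, 16.4, 4.8]
tcp_rot: [3.098, 1.558, -3.074]
contact_force: [0.4, -2.3, 1.2]
grip_width: 83.9
```

Emit:
{"fn": "step_arm", "kwargs": {
  "targets": [
    [[0,0.0015,0,0],[0,0.003,0,0],[0,0.0045,0,0],[0,0.006,0,0],[0,0.0075,0,0]]
  ]
}}

```text
time: 19.9
tool_pos: [529.4, 23.9, 4.8]
tcp_rot: [3.102, 1.558, -3.07]
contact_force: [0.3, -3.0, 1.7]
grip_width: 83.8
```

```bash
python3 -c "
from h import *
go(c2w(-9,8.5,5),96.2)"
```

```text
shift [-0.0002  0.0002 -0.    ] turn 0.2 | cur jaw 96.4 tcp [529.4  23.9   4.8] case [-9.2  8.5  4.8] F [ 0.3 -3.   1.7] w 83.8 t 19.9
```

Emit:
{"fn": "step_arm", "kwargs": {
  "targets": [
    [[0,0.0005,0,0],[0,0.001,0,0],[0,0.0015,0,0],[0,0.002,0,0],[0,0.0025,0,0]]
  ]
}}

```text
time: 20.32
tool_pos: [529.4, 24.4, 5.0]
tcp_rot: [-2.954, 1.558, -2.842]
contact_force: [-0.8, -17.5, 2.4]
grip_width: 83.6
```

17.5 N at x≈-8.7 (finger back at about 52): the battery is on the wall. Retreating.

Emit:
{"fn": "step_arm", "kwargs": {
  "targets": [
    [[0,-0.004,0,0],[0,-0.014,0,0],[0,-0.024,0,0],[0,-0.032,0,0],[0,-0.032,0,0]]
  ],
  "jaw": 0.345
}}

```text
time: 20.73
tool_pos: [533.2, -9.0, 5.0]
tcp_rot: [-2.948, 1.558, -2.838]
contact_force: [-0.2, 1.1, -0.1]
grip_width: 61.0
```

Emit:
{"fn": "step_arm", "kwargs": {
  "targets": [
    [[0,-0.006,0,0],[0,-0.012,0,0],[-0.025,-0.012,0,0],[-0.065,-0.012,0,0],[-0.105,-0.012,0,0]]
  ]
}}

```text
time: 21.15
tool_pos: [534.7, -20.7, 110.2]
tcp_rot: [-3.062, 1.555, -2.952]
contact_force: [1.4, -1.2, 0.7]
grip_width: 60.1
```

```bash
python3 - <<'E'
from h import *
go(c2w(161,0,255),96.2)
for n in('wrist','scene','side'):
    c=cap(n,'e_'+n);W=w2c(cloud(c))
    m=(W[...,2]>46)&(W[...,2]<59)&(W[...,0]>15)&(W[...,0]<115)&(W[...,1]<60)&(W[...,1]>-60);P=W[m]
    if len(P)>10: print(n,len(P),np.percentile(P,[1,50,99],0).round(1))
    m=(W[...,2]>12)&(W[...,2]<40)&(W[...,0]>35)&(W[...,0]<65)&(W[...,1]<40)&(W[...,1]>-25);P=W[m]
    if len(P)>10: print(n,'front face',len(P),np.percentile(P[:,0],[5,50,95]).round(1), np.polyfit(P[:,1],P[:,0],1).round(3))
    m=(W[...,2]>38)&(W[...,2]<55)&(W[...,0]>40)&(W[...,0]<106)&(W[...,1]>65)&(W[...,1]<140);P=W[m]
    if len(P)>10: print(n,'gear',len(P),np.percentile(P,[1,50,99],0).round(1))
    m=(W[...,2]>172)&(W[...,2]<184)&(abs(W[...,1])<152)&(W[...,0]>20)&(W[...,0]<290);P=W[m]
    if len(P)>10: print(n,'tray',np.percentile(P[:,0],[1,99]).round())
E
```

```text
shift [-0.1452  0.215   0.0061] turn 0.1 | cur jaw 96.3 tcp [534.7 -20.7 110.2] case [-54.2   8.  110.2] F [ 1.4 -1.2  0.7] w 60.1 t 21.15
wrist 8496 [[ 50.8 -21.8  46.7]
 [ 76.1  15.2  53.4]
 [105.3  50.6  55.3]]
wrist front face 1408 [50.6 51.1 52.1] [1.0000e-03 5.1135e+01]
wrist gear 4279 [[ 63.8  66.8  38.3]
 [ 88.6  98.   45. ]
 [105.9 137.9  51.3]]
wrist tray [23. 25.]
scene 433 [[ 52.  -34.6  46.4]
 [ 70.3  -7.6  55.5]
 [ 90.   29.3  59. ]]
scene front face 139 [51.9 53.  54.6] [-8.0000e-03  5.3169e+01]
scene tray [ 51. 272.]
side gear 66 [[ 67.5  81.9  38.2]
 [ 80.7  95.9  46.2]
 [ 89.2 112.2  48.9]]
side tray [ 34. 273.]
```

View pics/e_wrist.png

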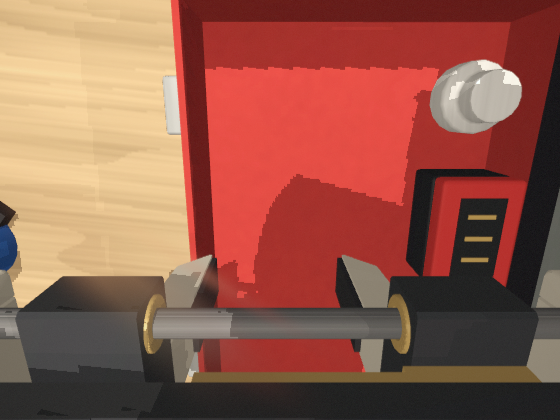

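Wrist view: battery at (470,235) flush at the rear wall, front face measured x=51–53 (ideal 52), beside the gear housing at (475,97), which hasn't moved. Now the tray: up and over to the handle.

Emit:
{"fn": "step_arm", "kwargs": {
  "targets": [
    [[-0.04,0,0,0],[-0.08,0,0,0],[-0.12,0,0,0],[-0.155,0.01,0,0],[-0.16,0.045,0.001,0]]
  ]
}}

```text
time: 21.72
tool_pos: [537.3, 21.5, 278.2]
tcp_rot: [-1.152, 1.562, -1.046]
contact_force: [0.5, 0.6, 0.4]
grip_width: 60.0
```

Emit:
{"fn": "step_arm", "kwargs": {
  "targets": [
    [[0,0.038,0.001,0],[0,0.075,0.002,0],[0,0.112,0.003,0],[0,0.145,0.004,0],[0,0.165,0.005,0]]
  ]
}}

```text
time: 22.13
tool_pos: [523.7, 189.0, 275.2]
tcp_rot: [-1.46, 1.563, -1.352]
contact_force: [0.3, -0.7, 0.2]
grip_width: 60.3
```

```bash
python3 - <<'E'
from h import *
go(c2w(161,0,198),96.2)
c=cap('wrist');w=cloud(c);hs=cv2.cvtColor(c['color'],cv2.COLOR_RGB2HSV)
r=((hs[...,0]<7)|(hs[...,0]>172))&(hs[...,1]>110)
C=w2c(w);m=r&(C[...,2]>212)&(C[...,2]<230);P=C[m];print(len(P),rect(P),np.percentile(P[:,2],[5,50,95]))
E
```

```text
shift [ 0.0771  0.006  -0.0038] turn -0.0 | cur jaw 96.2 tcp [523.7 189.  275.2] case [155.5  -3.7 275.2] F [ 0.3 -0.7  0.2] w 60.3 t 22.13
3075 (array([160.2,   2.2]), array([118.5,  11.4]), 89.9) [219.77326737 222.7469302  224.24087506]
```

Emit:
{"fn": "step_arm", "kwargs": {
  "targets": [
    [[0.01,0.0055,-0.0045,0],[0.035,0.0055,-0.0045,0],[0.06,0.0055,-0.0045,0],[0.076,0.0055,-0.0045,0],[0.076,0.0055,-0.0045,0]]
  ]
}}

```text
time: 22.6
tool_pos: [515.9, 195.0, 193.9]
tcp_rot: [-2.473, 1.56, -2.362]
contact_force: [-0.0, 0.4, -0.1]
grip_width: 60.2
```

Emit:
{"fn": "step_arm", "kwargs": {
  "targets": [
    [[0,0,0,0],[0,0,0,0],[0,0,0,0],[0,0,0,0],[0,0,0,0]]
  ],
  "jaw": 1
}}

```text
time: 23.02
tool_pos: [516.4, 195.0, 194.8]
tcp_rot: [-2.38, 1.561, -2.27]
contact_force: [-0.2, -0.6, 0.3]
grip_width: 31.4
```

Emit:
{"fn": "step_arm", "kwargs": {
  "targets": [
    [[0,0,0,0],[0,0,0,0],[0,0,0,0],[0,0,0,0],[0,0,0,0]]
  ]
}}

```text
time: 23.43
tool_pos: [516.7, 193.7, 195.2]
tcp_rot: [-2.19, 1.56, -2.08]
contact_force: [-1.0, -5.1, 2.1]
grip_width: 11.0
```

```bash
python3 -c "
from h import *
go(c2w(160.5,0,199),96.2)
o=bot.get_obs();T=R.from_euler('xyz',o['tcp_rot']).as_matrix()
ex=c2w(1,0,0)-c2w(0,0,0)
D=lambda q:ex*160*(np.sin(q-1.047)+.866)+np.array([0,0,160*(np.cos(q-1.047)-.5)])
for q in(1.15,1.1,1.0,.9,.8,.65,.5,.35,.25,.15,.1,.05,0,-.03):
    print(q,((D(q)-D(1.19))@T/1000).round(4),D(q).round())"
```

```text
shift [-0.0038 -0.0005  0.0027] turn 0.1 | cur jaw 96.3 tcp [516.7 193.7 195.2] case [161.    2.7 195.2] F [-1.  -5.1  2.1] w 11.0 t 23.43
1.15 [-0.0007 -0.0064 -0.    ] [-17. 154.  79.]
1.1 [-0.0013 -0.0143 -0.    ] [-16. 146.  80.]
1.0 [-0.0012 -0.0303 -0.0001] [-14. 130.  80.]
0.9 [ 0.0005 -0.0462 -0.0001] [-12. 114.  78.]
0.8 [ 0.0038 -0.0619 -0.0001] [-11.  99.  75.]
0.65 [ 0.0116 -0.0846 -0.0001] [-8. 76. 68.]
0.5 [ 0.0227 -0.1058 -0.    ] [-6. 55. 57.]
0.35 [ 0.0368 -0.1252  0.    ] [-4. 36. 43.]
0.25 [ 4.780e-02 -1.368e-01  1.000e-04] [-3. 24. 32.]
0.15 [ 5.990e-02 -1.473e-01  1.000e-04] [-1. 13. 20.]
0.1 [ 0.0663 -0.1521  0.0002] [-1.  9. 13.]
0.05 [ 0.0729 -0.1565  0.0002] [-0.  4.  7.]
0 [ 0.0798 -0.1606  0.0002] [-0.  0.  0.]
-0.03 [ 0.084  -0.1629  0.0003] [ 0. -2. -4.]
```

Emit:
{"fn": "step_arm", "kwargs": {
  "targets": [
    [[-0.0007,-0.0064,0,0],[-0.0013,-0.018,0,0],[-0.0012,-0.0303,0,0],[0.0005,-0.0462,0,0],[0.0038,-0.0619,0,0]]
  ]
}}

```text
time: 23.85
tool_pos: [523.5, 130.9, 191.7]
tcp_rot: [-2.211, 1.56, -2.101]
contact_force: [2.2, 2.4, -9.1]
grip_width: 11.1
```

```bash
cat > arc.py <<'E'
from h import *
go(c2w(0,0,120),96.2)
o=bot.get_obs();T=R.from_euler('xyz',o['tcp_rot']).as_matrix()
ex=c2w(1,0,0)-c2w(0,0,0)
D=lambda q:ex*160*(np.sin(q-1.047)+.866)+np.array([0,0,160*(np.cos(q-1.047)-.5)])
p=w2c(o['tool_pos']);qc=1.047+np.arcsin(p[0]/160-.866);print('q by x',qc)
for q in(.7,.65,.6,.5,.4,.35,.3,.25,.2,.15,.1,.05,0,-.03):
    if q<qc: print(q,((D(q)-D(qc))@T/1000).round(4))
E
python3 arc.py
```

```text
shift [ 0.0726 -0.0971  0.003 ] turn 0.1 | cur jaw 96.3 tcp [523.5 130.9 191.7] case [ 97.7   2.7 191.7] F [ 2.2  2.4 -9.1] w 11.1 t 23.85
q by x 0.7890277011507322
0.7 [ 0.0044 -0.0136  0.    ]
0.65 [ 0.0073 -0.021   0.    ]
0.6 [ 0.0107 -0.0282  0.    ]
0.5 [ 0.0184 -0.0422  0.    ]
0.4 [ 0.0275 -0.0554  0.0001]
0.35 [ 0.0326 -0.0616  0.0001]
0.3 [ 0.0379 -0.0676  0.0001]
0.25 [ 0.0435 -0.0732  0.0002]
0.2 [ 0.0494 -0.0786  0.0002]
0.15 [ 0.0556 -0.0837  0.0002]
0.1 [ 0.062  -0.0885  0.0002]
0.05 [ 0.0687 -0.093   0.0003]
0 [ 0.0755 -0.0971  0.0003]
-0.03 [ 0.0797 -0.0994  0.0003]
```

Emit:
{"fn": "step_arm", "kwargs": {
  "targets": [
    [[0.0044,-0.0136,0,0],[0.0107,-0.0282,0,0],[0.0184,-0.0422,0,0],[0.0275,-0.0554,0,0],[0.0379,-0.0676,0,0]]
  ]
}}

```text
time: 24.27
tool_pos: [531.0, 62.1, 153.4]
tcp_rot: [-2.241, 1.561, -2.132]
contact_force: [4.7, 6.8, -9.7]
grip_width: 11.2
```

```bash
python3 arc.py
```

```text
shift [ 0.0336 -0.0283  0.003 ] turn 0.1 | cur jaw 96.3 tcp [531.   62.1 153.4] case [ 28.6   2.8 153.4] F [ 4.7  6.8 -9.7] w 11.2 t 24.27
q by x 0.2891479295934869
0.25 [ 0.0044 -0.0044  0.    ]
0.2 [ 0.0103 -0.0098  0.0001]
0.15 [ 0.0165 -0.0149  0.0001]
0.1 [ 0.0229 -0.0197  0.0001]
0.05 [ 0.0295 -0.0242  0.0002]
0 [ 0.0364 -0.0283  0.0002]
-0.03 [ 0.0406 -0.0306  0.0002]
```

Emit:
{"fn": "step_arm", "kwargs": {
  "targets": [
    [[0.0044,-0.0044,0,0],[0.0103,-0.0098,0,0],[0.0145,-0.0133,0,0],[0.019,-0.0168,0,0],[0.0229,-0.0197,0,0]]
  ]
}}

```text
time: 24.68
tool_pos: [533.3, 41.7, 129.6]
tcp_rot: [-2.278, 1.562, -2.17]
contact_force: [5.3, 10.2, 3.5]
grip_width: 10.9
```

```bash
python3 arc.py
```

```text
shift [ 0.0096 -0.008   0.0027] turn 0.0 | cur jaw 96.2 tcp [533.3  41.7 129.6] case [  8.    2.6 129.6] F [ 5.3 10.2  3.5] w 10.9 t 24.68
q by x 0.0929173057644821
0.05 [ 0.0057 -0.0038  0.    ]
0 [ 0.0126 -0.0079  0.0001]
-0.03 [ 0.0168 -0.0102  0.0001]
```

Emit:
{"fn": "step_arm", "kwargs": {
  "targets": [
    [[0.002,-0.0015,0,0],[0.004,-0.003,0,0],[0.006,-0.004,0,0],[0.0085,-0.0055,0,0],[0.011,-0.007,0,0]]
  ]
}}

```text
time: 25.1
tool_pos: [534.1, 34.4, 118.1]
tcp_rot: [-2.308, 1.563, -2.2]
contact_force: [3.2, 3.3, -8.6]
grip_width: 10.9
```

Emit:
{"fn": "step_arm", "kwargs": {
  "targets": [
    [[0.001,-0.0005,0,0],[0.002,-0.001,0,0],[0.003,-0.001,0,0],[0.003,-0.001,0,0],[0.003,-0.001,0,0]]
  ]
}}

```text
time: 25.52
tool_pos: [534.3, 33.6, 116.6]
tcp_rot: [-2.269, 1.565, -2.161]
contact_force: [-2.2, 6.9, 10.0]
grip_width: 11.2
```

```bash
python3 arc.py
```

```text
shift [-0.0034  0.0001  0.0025] turn -0.0 | cur jaw 96.2 tcp [534.3  33.6 116.6] case [-1.000e-01  2.500e+00  1.166e+02] F [-2.2  6.9 10. ] w 11.2 t 25.52
q by x -0.0015479565415441598
-0.03 [ 0.004  -0.0022  0.    ]
```

Emit:
{"fn": "step_arm", "kwargs": {
  "targets": [
    [[0.001,0,0,0],[0.002,0,0,0],[0.002,0,0,0],[0,0,0,0],[-0.0015,0,0,0]]
  ]
}}

```text
time: 25.93
tool_pos: [534.1, 34.0, 117.6]
tcp_rot: [-2.552, 1.567, -2.445]
contact_force: [4.3, 8.7, -11.8]
grip_width: 10.8
```

Emit:
{"fn": "step_arm", "kwargs": {
  "targets": [
    [[-0.0005,0,0,0],[-0.001,0,0,0],[-0.001,0,0,0],[-0.001,0,0,0],[-0.001,0,0,0]]
  ]
}}

```text
time: 26.35
tool_pos: [534.1, 34.1, 117.7]
tcp_rot: [-2.956, 1.567, -2.849]
contact_force: [4.1, 6.0, -8.3]
grip_width: 10.8
```

Emit:
{"fn": "step_arm", "kwargs": {
  "targets": [
    [[0.0005,0,0,0],[0.0005,0,0,0],[0.0005,0,0,0],[0.0005,0,0,0],[0.0005,0,0,0]]
  ],
  "jaw": 0.5
}}

```text
time: 26.77
tool_pos: [534.1, 33.6, 117.4]
tcp_rot: [-2.853, 1.567, -2.746]
contact_force: [0.4, 0.8, -0.2]
grip_width: 39.7
```

Emit:
{"fn": "step_arm", "kwargs": {
  "targets": [
    [[-0.02,0,0,0],[-0.05,0,0,0],[-0.09,0,0,0],[-0.12,0,0,0],[-0.12,0,0,0]]
  ]
}}

```text
time: 27.18
tool_pos: [537.4, 33.5, 244.3]
tcp_rot: [-0.384, 1.561, -0.277]
contact_force: [1.0, -0.2, 1.2]
grip_width: 45.8
```

```bash
python3 - <<'E'
from h import *
st()
for n in('scene','side','wrist'):
    c=cap(n,'f_'+n);W=cloud(c);C=w2c(W);hs=cv2.cvtColor(c['color'],cv2.COLOR_RGB2HSV)
    r=((hs[...,0]<7)|(hs[...,0]>172))&(hs[...,1]>110)
    m=r&(C[...,2]>133)&(C[...,2]<155)&(abs(C[...,0])<40)&(abs(C[...,1])<70);P=C[m]
    if len(P)>20: print(n,'bar',len(P),rect(P),np.percentile(P[:,2],[5,50,95]).round(1))
    m=(C[...,2]>90)&(C[...,2]<112)&(abs(C[...,1])<153)&(abs(C[...,0])<125);P=C[m]
    if len(P)>20: print(n,'rim',len(P),np.percentile(P,[1,50,99],0).round(1))
    if n=='scene':
        m=blobs(W,47,57,(524,-397),62);print('yellow',np.nanmedian(W[(hs[...,0]>20)&(hs[...,0]<36)&(hs[...,1]>110)&(np.hypot(W[...,0]-524,W[...,1]+397)<60)],0))
E
```

```text
{'time': np.float64(27.183), 'joint_positions': array([-0.079,  0.348,  1.465, -0.002,  1.319, -1.756]), 'tool_pos': array([537.418,  33.474, 244.337]), 'tcp_rot': array([-0.384,  1.561, -0.277]), 'contact_force': array([ 1.047, -0.231,  1.24 ]), 'grip_width': np.float64(45.777)}
scene bar 296 (array([-0.5, -6. ]), array([112.6,  11.5]), 89.8) [139.9 146.1 149.4]
scene rim 1742 [[-109.8 -151.8   90.2]
 [ -24.3  -59.    98. ]
 [ 111.3  148.9  106.4]]
yellow [ 519.50026241 -396.44551847   51.09264638]
side bar 169 (array([1.6, 2.6]), array([ 14.2, 121.6]), 0.4) [136.4 143.7 147.4]
side rim 1427 [[-109.6 -151.7   90.2]
 [  20.7    3.3   95.5]
 [ 112.2  150.9  109.3]]
wrist bar 2213 (array([-1. ,  0.9]), array([121.2,  11.8]), 89.8) [141.2 144.2 145.8]
wrist rim 8086 [[-110.5 -149.1   90.2]
 [  -5.    75.8   97.5]
 [ 108.9  152.2  100.7]]
```

View pics/f_scene.png

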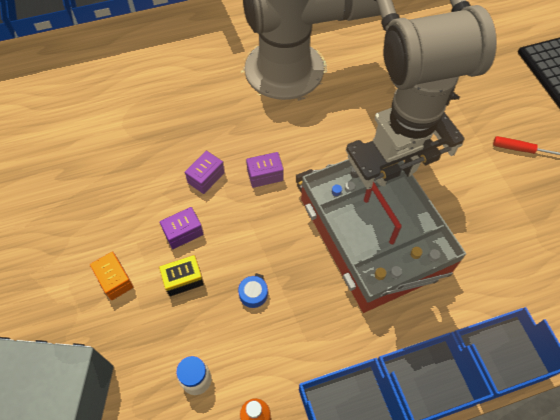

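```bash
python3 -c "
from plant import bot
print(bot.close_job())"
```

```text
the job is handed in; nothing more can be done
None
```

The red-topped battery is packed against the rear wall beside the gear housing, the tray is shut on its catch, and the job was handed in at about 27 s of robot time.

- **Tray opening:** I pulled the tray free of its catch and swung it up and back to its end stop. It stayed open.
- **Battery:** I set it down flat in the compartment. I pushed it up to the tray's front edge with the finger pads. I finished the push with the back of an opened finger, with the gripper body passing just under the open tray. The push stopped against the wall at about 17 N.
- **Tray closing:** I lowered the tray by its handle and pressed it past the catch.

**Last checks:**
- **Battery position:** before closing, the battery's front face was at x = 51 mm in the wrist view and 53 mm in the scene view (ideal 52). It was square to the wall, and the gear housing had not moved.
- **Tray shut:** the handle bar is back at its starting height (wrist 144.2 mm against 144.1 before, scene 146.1 against 146.2). The tray held against an upward pull of about 12 N, so I take the catch as engaged, although I had no direct signal of the click.
- **Surroundings:** the yellow-topped battery shows at the same place in the picture as at the start. Its two readings differ by about 5 mm, and I put that down to different colour masks. The other objects look undisturbed, and the gripper is clear of everything.

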